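# Fit a rail module in an analyser's electronics tray

## Robot

A 6-joint arm with a two-finger parallel gripper is mounted at the origin on the work surface. World frame = base frame: x ahead of the robot, y to its left, z up, the work surface at z = 0. Lengths are in m, angles in rad, forces in N, time in s.
With the tool pointing down it reaches from about 0.4 to 0.925 m from the base axis. Payload 3.4 kg.
Tool frame: the origin (TCP) lies on the centre line of the jaws, within the pads' length; the fingertips stand 17 mm ahead of it and the grasp point (between the pads) lies 2 mm behind it; z points along the fingers, y is the line along which they close (so a half turn about z gives the same grasp; the last joint's range is limited). The gripper opens to 85 mm and grips with 20 to 120 N. Pads are 22 mm wide; open, the fingers measure 114 mm over their backs; the gripper's body (76 mm by 85 mm) begins 54 mm behind the grasp point. The pads swing forward as they close: fully open they stand 13 mm farther back than shut.
Start: joints at [1.212, 0.307, 1.506, -0, 1.328, -0.073], TCP at [0.162, 0.552, 0.248] pointing down, gripper open.
Joint ranges: [-3.12, 3.12], [-1.05, 2.28], [0.14, 2.33], [-1.42, 4.57], [0.1, 2.73], [-2.68, 2.68]. Speed limits (rad/s): [2.57, 2.57, 3.14, 3.14, 3.14, 3.14].

## Interface

Orientations are given as [roll, pitch, yaw] about the fixed x, y, z axes, in that order (R = Rz(yaw) Ry(pitch) Rx(roll)).
In Python, from station import * gives the robot as it stands.
- The arm moves only by the tool carry_out, never from a script. Its argument "targets" is a list of rows, each a list of 7 numbers: the turn, a rotation vector about the tool's x, y, z in rad, then the shift along the tool's x, y, z in m, then the opening, from -1 (shut) to 1 (fully open), so that 0 is half open. A call has 1 to 5 rows; each row is the pose to reach, as a shift and turn from the pose commanded when the call began, along the tool's axes at that moment; what a row does not reach only later rows make up. A row lasts 1/10 s, in which the tool goes at most 50 mm and 8.59 degrees, less where a joint would pass 70% of its speed; a pose out of reach is approached as far as the arm can. A call with a gripper value outside its range is refused whole. The fingers move at their own pace and stop on an object; the grip force is fixed at half the most. Time passes only in rows, so rows that repeat a pose let the fingers close. It gives the time, the measured TCP pose, the force, the opening and the grip force at its end, in the units of the state.
- read_state(): the state, without advancing time (a new reading comes with each control period).
- read_camera(name): name is "scene" or "top" or "wrist"; returns a dict with "pixels" (480x640x3 uint8, red, green, blue), "mtx" (3x3 intrinsics, pixels), "k1" (the pictures are not rectified: a ray, as slopes to the right and down, at radius r is drawn at 1 + k1 r^2 times it, then the intrinsics apply), "extrinsics" (4x4, takes a point from camera to world coordinates). Camera axes: x right, y down, z forward; pixel columns grow to the right and rows downward; lengths in m; the calibration is good to about 2 mm. A picture is of the moment at which its call begins. There is no depth.
- finish_job(): hands the job in; it is judged then, once.
The state is a dict: "time_s": time; "q": joint angles; "joint_velocities": joint speeds; "joint_torque": joint torques, N m; "ee_pos": TCP position; "tool_rot": TCP orientation; "force": force on the tool from outside, world axes, zero at the start; "torque": the same for the moment, N m; "opening": opening from 0.0 (shut) to 1.0 (fully open); "finger_force": force on a finger pad.
Only numpy, scipy, OpenCV 4.12 (cv2) and the standard library are available. Lean on these libraries where they do the work, as an engineer would, in place of code of your own. Each camera call takes 0.05 s, during which the arm holds its last target. There are 200 camera calls.

## Task

The cover is off this analyser's sloping electronics tray: fit the wide loose module (as wide as the one already fitted, not the thin one) in the empty stretch of its mounting rail. Hook the module's top lip under the rail's upper edge with the foot (the end with the dark clip tab) held up, then tilt it down until the foot clip snaps under the lower edge and it sits flush. Use only hand-light force on the tray, leave the other loose parts where they lie, and let go.

Things in the scene. Friction and masses are not known exactly. Their poses are not given: they have to be found in the camera images.
- tray: The analyser's electronics tray, fixed, cover off: a white-rimmed pan 284 x 234 mm on dark feet; origin on the bench under its middle. The pan leans up 20 degrees towards +x. Two grey slotted ducts 25 mm tall run along its sides, 74 to 102 mm from the rail's centre line. The tray and rail take up to 35 N from the module and 15 N from the gripper.
- rail_mid (a point): Middle of the front face of the steel top-hat rail. Axes: x up the slope to the upper edge, y along the rail, z square out of the rail, 20 degrees off vertical. 35 mm wide: edges at x = +17.5 and -17.5 mm, flanges 2.3 mm thick standing 5 mm beyond the web, face 15 mm off the pan.
- bay_left (a point): End of the empty stretch of rail on the rail's front face, at y = +58 mm from rail_mid, beside a dark end bracket 30 mm tall and a row of terminals 48 mm tall. Axes as rail_mid.
- bay_right (a point): The other end of the empty stretch, at y = -58 mm from rail_mid, beside an end bracket 30 mm tall and a fitted module 53 mm tall. Axes as rail_mid.
- module: The loose wide module; origin in the middle of its underside, on which it stands on the bench (its rail side). x from foot to top (lip) end, y across its width, z out of its front. Fitted, these axes agree with the rail's.
- module_mid (a point): Centre of the wide module: light-grey housing 90 (x) x 36 (y) x 62 mm (z), about 0.16 kg, centre 31 mm over its underside, axes as module. Full height for x = -27 to +27 mm, shoulders 44 mm high beyond. The recess behind takes the rail: its floor is 22 mm below the centre and lies on the rail's face when fitted; a wall closes it at x = +18 mm.
- module_lip (a point): Middle of the free edge of the fixed lip, at x = +14 mm, 27.4 mm below the module's centre. The lip stands 4 mm out from the wall at x = +18 mm, is 3.6 mm thick, and leaves a slot 3.6 mm high between its upper side and the recess floor for the rail's upper edge. Room behind the rail allows at most 25 degrees of tilt when hooked.
- module_foot (a point): Catch of the foot clip, inner end at x = -15 mm, 25.7 mm below the module's centre; its upper side is 3 mm below the recess floor, and under it a ramp (28 degrees off z) rides over the rail's lower edge. Moves with the housing, not with the clip.
- clip (a joint): Travel of the sprung dark foot clip, m: 0 sprung in, grows to 0.005 as pushed out along the module's -x. Starts to yield at 4 N, 8 N at 2.5 mm. Hooked and let go, the module rests on the clip's ramp, tilted about 11 degrees; a push of 8 to 15 N square on its front over the foot snaps it in, the clip going to about 0.0025 and back to 0.
- relay_mid (a point): Centre of the other loose module, to be left alone: same shape but only 18 mm wide (90 x 18 x 62 mm), standing on its rail side.
- screwdriver_grip (a point): Handle of a screwdriver 160 mm long lying on the bench, to be left alone.
- bracket: A spare dark plastic rail end bracket, 46 x 30 x 9 mm, lying flat, to be left alone; origin in the middle of its underside.
There are look-alikes about, which are no part of the job. Leave any orange or red look-alike of the module alone.

How it is judged:
By the outcome, as a careful person would: the job done as asked, in the order asked, and still so for the second after the job is handed in, with the robot touching nothing.
It also fails if it takes over 58 s, if anything falls off the work surface, if the arm or the gripper's body presses on something with over 40 N, if the wrist force passes 120 N, or if a joint passes its speed limit or range.

## Working session

There is one attempt and no reset: what is moved stays moved. The work goes in short steps, Python scripts to look and compute and a tool call to move; the robot and the scene stay as the last step left them, time stands still between calls to the robot, and variables do not carry over. Pictures are saved under pics/ and viewed, at most 10 in all, crops included, and the job is handed in when it is done.

Besides the shell and the picture viewer there is one more tool, called after "Emit:" by a JSON object that holds its "api" and its "payload", one argument or row to a line. carry_out: Moves the arm, as the interface text tells. Its arguments: {"type":"object","properties":{"targets":{"type":"array"}},"required":["targets"]}

```bash
mkdir -p pics; ls; cat > h.py <<'E'
from station import *
import numpy as np, cv2
from scipy.spatial.transform import Rotation as R
def cam(n):
    c=read_camera(n); c['pixels']=np.asarray(c['pixels']); c['mtx']=np.array(c['mtx']); c['E']=np.array(c['extrinsics']); return c
def save(c,f): cv2.imwrite('pics/'+f,c['pixels'][:,:,::-1])
def ray(c,u,v):
    K=c['mtx'];d=np.array([(u-K[0,2])/K[0,0],(v-K[1,2])/K[1,1]]);s=d.copy()
    for _ in range(20): s=d/(1+c['k1']*(s@s))
    return c['E'][:3,3],c['E'][:3,:3]@np.array([s[0],s[1],1])
def onz(c,u,v,z):
    o,d=ray(c,u,v); return o+d*(z-o[2])/d[2]
def proj(c,p):
    q=c['E'][:3,:3].T@(np.asarray(p)-c['E'][:3,3]);s=q[:2]/q[2];s=s*(1+c['k1']*(s@s))
    return s*[c['mtx'][0,0],c['mtx'][1,1]]+[c['mtx'][0,2],c['mtx'][1,2]]
E
python3 - <<'E'
from h import *
import pickle
np.set_printoptions(precision=4,suppress=True)
D={}
for n in('scene','top','wrist'):
    c=cam(n);D[n]=c;save(c,n+'0.png');print(n,c['mtx'][0,0],c['k1'],c['E'].tolist())
pickle.dump(D,open('d0.pkl','wb'))
a=np.vstack([D['scene']['pixels'],D['top']['pixels']])
s=read_state();print(s['ee_pos'],s['tool_rot'],s['force'],s['opening'])
E
```

```text
pics
scene 474.7140759355519 0.02703137316393966 [[-0.4974839741941571, 0.7304884579226759, -0.467863557313174, 0.9141557094470134], [0.8674396795238722, 0.42364795179005327, -0.26090384307559455, 0.38541912167746484], [0.007622191778543399, -0.535638894952414, -0.8444127405520643, 0.812578337347558], [0.0, 0.0, 0.0, 1.0]]
top 559.5912122119571 -0.15016205189845006 [[-0.08234408945515595, -0.9722722247073562, 0.21887478610934022, 0.30347705193861585], [-0.9965869518244223, 0.08161535614026239, -0.012384712164795348, 0.17366798046424786], [-0.005822231969611758, -0.21914756376630404, -0.9756743549515821, 1.1363220415722044], [0.0, 0.0, 0.0, 1.0]]
wrist 373.2682416482568 -0.07528022518837675 [[0.2821411224557492, 0.9175041301949891, 0.28032580704341925, 0.09064491082774184], [0.9593703576538845, -0.26915278803911574, -0.08464805695245936, 0.5721772678750054], [-0.002214469341810697, 0.2928189675651243, -0.9561653352635343, 0.37368770418442643], [0.0, 0.0, 0.0, 1.0]]
[0.1619 0.5512 0.2476] [-3.14   -0.0001  2.8557] [-0.3517 -0.8107  0.712 ] 0.9991140661215062
```

View pics/top0.png

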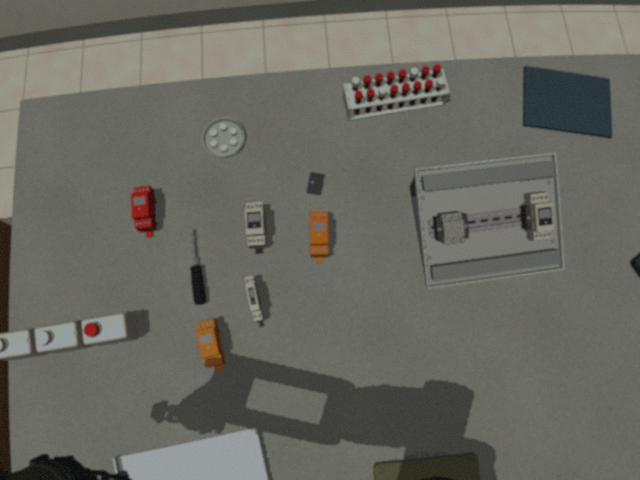

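View pics/scene0.png

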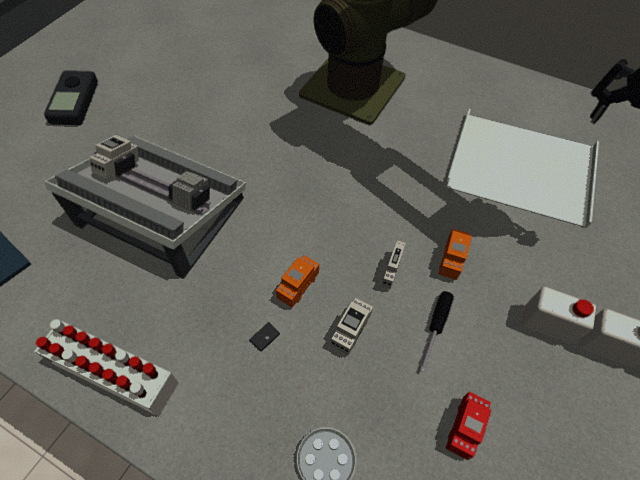

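Candidates in the top view:
- Light-grey wide module at (255,224), with its dark tab at the bottom (257,250).
- Thin grey relay at (254,298).
- Orange look-alikes at (319,235) and (209,343), and a red one at (143,208).
- The already fitted module at (541,215), on the tray.

The wide grey one at (255,224) fits the description. I'll check it in one close crop.

```bash
python3 - <<'E'
from h import *
import pickle
np.set_printoptions(precision=4,suppress=True)
D=pickle.load(open('d0.pkl','rb'));c=D['top'];p=c['pixels'];s=D['scene']
a=cv2.resize(p[190:330,230:280],None,fx=4,fy=4,interpolation=cv2.INTER_CUBIC)
b=cv2.resize(p[145:295,408:573],None,fx=3.6,fy=3.6,interpolation=cv2.INTER_CUBIC)
im=np.zeros((600,800,3),np.uint8);im[:560,:200]=a;im[:540,204:798]=b[:540,:594]
cv2.imwrite('pics/crop1.png',im[:,:,::-1])
g=p.astype(int);m=((g.min(2)>125)).astype(np.uint8)
n,l,st,ce=cv2.connectedComponentsWithStats(m)
for i in range(1,n):
    if 230<ce[i][0]<280 and 190<ce[i][1]<330 and st[i,4]>8: print(st[i],ce[i])
for u,v in[(255,223),(254,298)]: print(onz(c,u,v,.055))
print('tray corners', [onz(c,u,v,.1)[:2] for u,v in[(413,168),(556,154),(564,268),(429,287)]])
E
```

```text
[252 208   9   3  12] [256.0833 208.9167]
[246 229  17   5  55] [254.0727 230.8364]
[255 237   8   2  10] [257.9 237.2]
[249 242  12   2  14] [255.2143 242.7857]
[246 277   6   2   9] [248.3333 277.4444]
[246 282   7   6  23] [248.7826 284.4783]
[250 305   8   6  36] [253.4444 307.1667]
[253 312   7   4  15] [256.0667 313.1333]
[254 317   7   3  14] [257.2143 318.2857]
[0.5888 0.2949 0.055 ]
[0.4389 0.3053 0.055 ]
tray corners [array([ 0.6624, -0.0253]), array([ 0.671 , -0.3219]), array([ 0.4388, -0.2956]), array([ 0.4264, -0.0276])]
```

View pics/crop1.png

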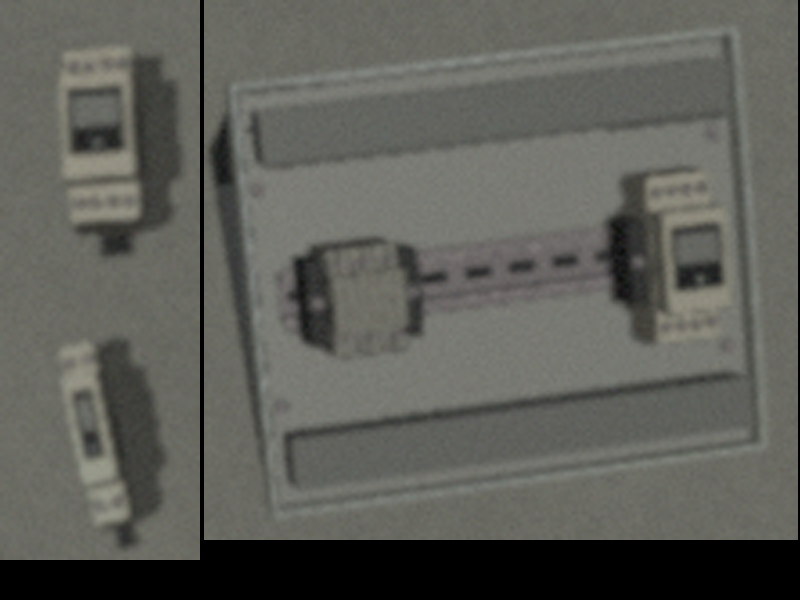

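The crop confirms it: the wide grey module is at crop (98,135), which is top view (255,224), with the dark tab at its -x end. The thin one is the relay. The empty rail runs from crop (420,275) to (610,255). Now I'll move above the module.

Emit:
{"api": "carry_out", "payload": {
  "targets": [
    [0,0,-0.13,-0.233,-0.065,0,1],
    [0,0,-0.13,-0.233,-0.065,0,1],
    [0,0,-0.13,-0.233,-0.065,0,1],
    [0,0,-0.13,-0.233,-0.065,0,1],
    [0,0,-0.13,-0.233,-0.065,0,1]
  ]
}}

```text
time_s: 0.65
ee_pos: [0.3691, 0.422, 0.2481]
tool_rot: [-3.141, 0.0, 2.985]
force: [0.5, 0.9, -0.2]
opening: 1.003
finger_force: 0.0
```

Emit:
{"api": "carry_out", "payload": {
  "targets": [
    [0,0,-0.12,-0.223,-0.093,0,1],
    [0,0,-0.12,-0.223,-0.093,0,1],
    [0,0,-0.12,-0.223,-0.093,0,1],
    [0,0,-0.12,-0.223,-0.093,0,1],
    [0,0,-0.12,-0.223,-0.093,0,1]
  ]
}}

```text
time_s: 1.15
ee_pos: [0.5753, 0.2952, 0.2479]
tool_rot: [-3.141, -0.0, 3.105]
force: [-0.3, -0.7, -0.1]
opening: 0.997
finger_force: 0.0
```

```bash
python3 - <<'E'
from h import *
import pickle
c=cam('wrist');save(c,'w1.png');s=read_state();pickle.dump((c,s),open('w1.pkl','wb'))
print(s['ee_pos'],s['tool_rot'])
E
```

```text
[0.58143494 0.29165246 0.24762813] [-3.13845304  0.00613753  3.10143498]
```

View pics/w1.png

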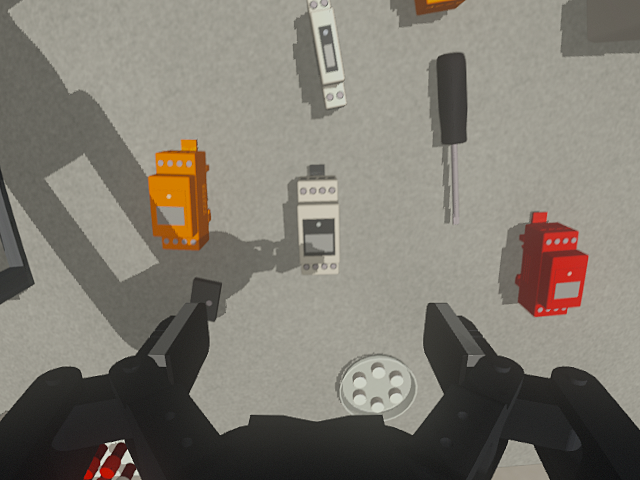

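The wide module is at (319,225) with its dark tab at (317,171). The jaws sit lower in the picture. Next I'll measure the module's outline.

```bash
python3 - <<'E'
from h import *
np.set_printoptions(precision=4,suppress=True)
c=cam('wrist');s=read_state();p=c['pixels']
print(s['ee_pos'],s['tool_rot'],c['E'][:3,3],'tcp px',proj(c,s['ee_pos']))
m=(p.min(2)>165).astype(np.uint8)
m=cv2.morphologyEx(m,cv2.MORPH_CLOSE,np.ones((9,9)))
n,l,st,ce=cv2.connectedComponentsWithStats(m)
for i in range(1,n):
    if st[i,4]>800: print(st[i],ce[i])
i=l[190,319];mm=(l==i)
for v in range(int(st[i,1]),int(st[i,1]+st[i,3]),4):
    x=np.where(mm[v])[0];print(v,x.min(),x.max(),end=' ; ')
im=cv2.resize(p[140:290,270:370],None,fx=4,fy=4,interpolation=cv2.INTER_CUBIC)
cv2.imwrite('pics/w2.png',im[:,:,::-1])
E
```

```text
[0.5782 0.2936 0.2474] [-3.1401  0.0025  3.1004] [0.5063 0.2949 0.3734] tcp px [321.4554 319.3378]
[ 315    0   37   98 1976] [334.6594  47.5213]
[ 303  171   41   95 2115] [324.6747 206.3924]
[ 344  351   78   65 3934] [382.5585 382.7156]
171 333 341 ; 175 303 341 ; 179 303 341 ; 183 303 341 ; 187 303 341 ; 191 304 341 ; 195 304 342 ; 199 303 343 ; 203 303 343 ; 207 303 343 ; 211 304 343 ; 215 304 343 ; 219 304 343 ; 223 304 343 ; 227 304 343 ; 231 305 343 ; 235 305 343 ; 239 305 343 ; 243 341 343 ; 247 337 343 ; 251 323 343 ; 255 323 342 ; 259 323 342 ; 263 320 342 ;
```

View pics/w2.png

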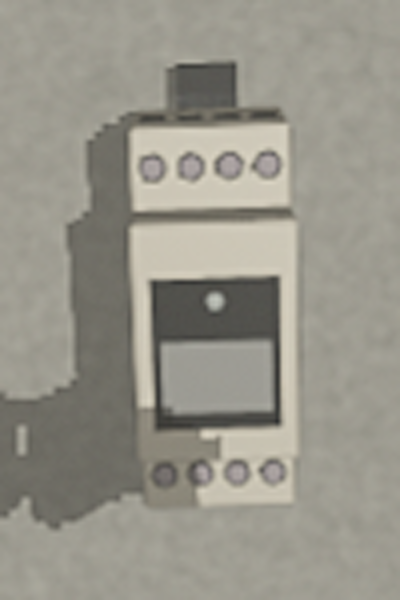

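The crop shows the foot tab at full-picture (321,161). The full-height front's corners are about (303,196), (344,195), (344,254) and (305,254).

```bash
python3 - <<'E'
from h import *
np.set_printoptions(precision=4,suppress=True)
c=cam('wrist');s=read_state();t=s['ee_pos']
print(t,s['tool_rot'],c['E'][:3,3])
k=0.0
q=np.array([onz(c,u,v,.062)[:2] for u,v in[(302.8,195.7),(344.1,195.2),(344.4,253.8),(305,253.8)]])
print(q,'w',np.linalg.norm(q[0]-q[1]),np.linalg.norm(q[2]-q[3]),'L',np.linalg.norm(q[0]-q[3]),np.linalg.norm(q[1]-q[2]))
r=np.array([onz(c,u,v,.044)[:2] for u,v in[(303,171.2),(342,171),(343.5,265.8),(307,265.8)]]);print(r,'L90',r[2,0]-r[1,0])
f=(q[2]+q[3]-q[0]-q[1])/2;print('yaw',np.arctan2(f[1],f[0]),'mid',q.mean(0),r.mean(0))
print('bracket',onz(c,206,299,.004))
E
```

```text
[0.5754 0.2952 0.2474] [-3.1411 -0.0005  3.1017] [0.5035 0.2967 0.3735]
[[0.5618 0.2826]
 [0.5628 0.3175]
 [0.6153 0.3167]
 [0.6138 0.2818]] w 0.03488131497938259 0.034876606647919826 L 0.052048016523118655 0.05248227277943445
[[0.5434 0.2831]
 [0.5446 0.3173]
 [0.6337 0.3168]
 [0.6323 0.2823]] L90 0.08911034931050721
yaw -0.014314408693771779 mid [0.5884 0.2996] [0.5885 0.2998]
bracket [0.6828 0.1673 0.004 ]
```

Emit:
{"api": "carry_out", "payload": {
  "targets": [
    [0,0,-0.02,-0.013,0.005,0.045,1],
    [0,0,-0.02,-0.013,0.005,0.09,1],
    [0,0,-0.02,-0.013,0.005,0.135,1],
    [0,0,-0.02,-0.013,0.005,0.18,1],
    [0,0,-0.02,-0.013,0.005,0.205,1]
  ]
}}

```text
time_s: 1.8
ee_pos: [0.5822, 0.3016, 0.0393]
tool_rot: [-3.139, -0.007, 3.127]
force: [-0.0, 0.8, -0.1]
opening: 1.003
finger_force: 0.0
```

Emit:
{"api": "carry_out", "payload": {
  "targets": [
    [0,0,0,0,0,0,1],
    [0,0,0,0,0,0,-1],
    [0,0,0,0,0,0,-1],
    [0,0,0,0,0,0,-1],
    [0,0,0,0,0,0,-1]
  ]
}}

```text
time_s: 2.3
ee_pos: [0.5877, 0.3023, 0.0457]
tool_rot: [3.14, 0.004, 3.126]
force: [0.3, -0.1, 5.2]
opening: 0.415
finger_force: 60.6
```

Emit:
{"api": "carry_out", "payload": {
  "targets": [
    [0,0,0,0,0,0,-1],
    [0,0,0,0,0,0,-1],
    [0,0,0,0,0,0,-1],
    [0,0,0,0,0,0,-1],
    [0,0,0,0,0,0,-1]
  ]
}}

```text
time_s: 2.8
ee_pos: [0.5877, 0.3023, 0.0457]
tool_rot: [3.14, 0.004, 3.126]
force: [-0.8, -0.1, 6.8]
opening: 0.413
finger_force: 60.5
```

Emit:
{"api": "carry_out", "payload": {
  "targets": [
    [0,0,0,0,0,-0.03,-1],
    [0,0,0,0,0,-0.07,-1],
    [0,0,0,0,0,-0.12,-1],
    [0,0,0,0,-0.03,-0.17,-1],
    [0,0,0,0,-0.07,-0.21,-1]
  ]
}}

```text
time_s: 3.3
ee_pos: [0.5858, 0.2427, 0.2458]
tool_rot: [3.14, 0.003, 3.128]
force: [0.7, -0.9, -1.8]
opening: 0.414
finger_force: 60.5
```

Emit:
{"api": "carry_out", "payload": {
  "targets": [
    [0,0,0,0.01,-0.05,-0.02,-1],
    [0,0,0,0.02,-0.1,-0.04,-1],
    [0,0,0,0.03,-0.15,-0.06,-1],
    [0,0,0,0.045,-0.2,-0.08,-1],
    [0,0,0,0.055,-0.25,-0.1,-1]
  ]
}}

```text
time_s: 3.8
ee_pos: [0.5303, 0.0136, 0.3346]
tool_rot: [3.142, 0.0, 3.126]
force: [0.2, -0.2, -1.6]
opening: 0.415
finger_force: 60.5
```

Emit:
{"api": "carry_out", "payload": {
  "targets": [
    [0,0,0,0,-0.035,0,-1],
    [0,0,0,0,-0.035,0,-1],
    [0,0,0,0,-0.035,0,-1]
  ]
}}

```text
time_s: 4.1
ee_pos: [0.5307, -0.0205, 0.3338]
tool_rot: [3.141, 0.0, 3.123]
force: [0.4, 0.2, -2.0]
opening: 0.417
finger_force: 60.9
```

```bash
python3 - <<'E'
from h import *
import pickle
c=cam('wrist');save(c,'w3.png');t=cam('scene');s=read_state();pickle.dump((c,t,s),open('w3.pkl','wb'))
print(s['ee_pos'],s['tool_rot'],s['force'],s['opening'])
E
```

```text
[ 0.53094043 -0.01909477  0.33333196] [ 3.14076128e+00 -6.04604600e-04  3.12601374e+00] [ 0.1148428   1.02238472 -2.35735417] 0.4114350289434254
```

View pics/w3.png

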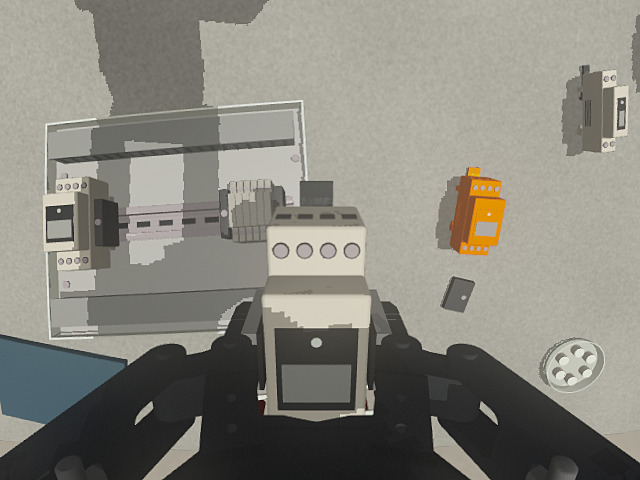

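The picture shows the module upright in the jaws at (317,310). The tray is at left, with bare rail at cols 120–220 and rows 205–240, terminals at (250,210) and the fitted module at (75,222). I'll locate the rail by triangulating its features.

```bash
python3 - <<'E'
from h import *
import pickle
c,t,s=pickle.load(open('w3.pkl','rb'));D=pickle.load(open('d0.pkl','rb'))
im=np.zeros((600,800,3),np.uint8)
def put(p,r0,r1,c0,c1,f,y,x):
    a=cv2.resize(p[r0:r1,c0:c1],None,fx=f,fy=f,interpolation=cv2.INTER_CUBIC);im[y:y+a.shape[0],x:x+a.shape[1]]=a
put(c['pixels'],185,260,70,270,4,0,0)
put(D['scene']['pixels'],150,210,100,220,4,305,0)
put(D['top']['pixels'],195,245,490-60,490+65,2.5,305,485)
put(D['top']['pixels'],195,245,490-60,490+65,2.5,435,485)
cv2.imwrite('pics/m.png',im[:,:,::-1])
E
```

```text
(no output)
```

View pics/m.png

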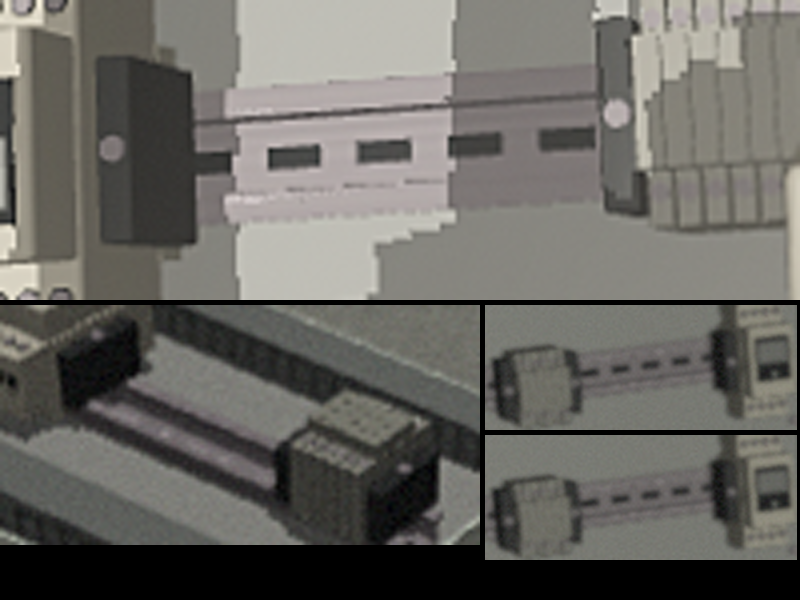

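The wrist crop shows the rail's lower edge running from crop (225,90) to (600,65) and its upper edge from (225,222) to (600,203). The scene crop shows both flanges as pink strips. I'll intersect the edge planes from the two views.

```bash
python3 - <<'E'
from h import *
import pickle
np.set_printoptions(precision=4,suppress=True)
c,t,s=pickle.load(open('w3.pkl','rb'));D=pickle.load(open('d0.pkl','rb'));S=D['scene'];p=S['pixels'].astype(int)
# pinkness R-G
for u in(130,140,150,160): print(u,[(v,int(p[v,u].sum()//3),int(p[v,u,0]-p[v,u,1])) for v in range(168+(u-130)*2//5,200+(u-130)*2//5)])
w=c['pixels'].astype(int)
for u in(140,160,175,200): print(u,[(v,int(w[v,u].sum()//3),int(w[v,u,0]-w[v,u,1])) for v in list(range(198,212))+list(range(232,245))])
def plane(cc,a,b):
    o,d1=ray(cc,*a);_,d2=ray(cc,*b);n=np.cross(d1,d2);return o,n/np.linalg.norm(n)
f=lambda cx,cy:(70+(cx+.5)/4-.5,185+(cy+.5)/4-.5)
g=lambda cx,cy:(100+(cx+.5)/4-.5,150+(cy-305+.5)/4-.5)
def line(P1,P2,y0):
    d=np.cross(P1[1],P2[1]);d/=np.linalg.norm(d)
    A=np.array([P1[1],P2[1],[0,1,0]]);x=np.linalg.solve(A,[P1[1]@P1[0],P2[1]@P2[0],y0]);return x,d*-np.sign(d[1])*-1
wu=plane(c,f(225,222),f(600,203));wl=plane(c,f(225,90),f(600,65))
print('wrist-only yaw check at z=.1',[onz(c,*f(*q),.1)[:2] for q in[(225,222),(600,203),(225,90),(600,65)]])
su=plane(S,g(85,405),g(275,490));sl=plane(S,g(135,380),g(285,446))
print('up',line(wu,su,-.16),'lo',line(wl,sl,-.16))
E
```

```text
130 [(168, 12, -1), (169, 34, 3), (170, 43, 1), (171, 43, 0), (172, 47, 0), (173, 46, 2), (174, 78, 3), (175, 107, 9), (176, 114, 3), (177, 124, 5), (178, 117, 4), (179, 91, 3), (180, 54, 2), (181, 45, 1), (182, 42, 0), (183, 52, -1), (184, 70, -2), (185, 102, -4), (186, 125, 0), (187, 121, 5), (188, 126, 1), (189, 123, 1), (190, 119, 0), (191, 128, 1), (192, 120, 1), (193, 125, -4), (194, 125, 1), (195, 122, 4), (196, 125, 0), (197, 115, 0), (198, 99, -3), (199, 85, 1)]
140 [(172, 107, 10), (173, 96, 6), (174, 52, 4), (175, 46, 6), (176, 48, 5), (177, 50, 4), (178, 67, 2), (179, 97, 9), (180, 104, 4), (181, 120, 7), (182, 129, 8), (183, 99, 8), (184, 66, 2), (185, 48, 4), (186, 32, 8), (187, 44, 2), (188, 54, 2), (189, 80, 0), (190, 133, -1), (191, 128, 2), (192, 123, 0), (193, 125, 1), (194, 120, -4), (195, 125, -2), (196, 122, -2), (197, 129, 1), (198, 122, 1), (199, 118, 0), (200, 124, 4), (201, 120, -1), (202, 105, -3), (203, 88, 1)]
150 [(176, 115, 6), (177, 114, 4), (178, 79, 5), (179, 46, 8), (180, 44, 4), (181, 53, 1), (182, 56, 5), (183, 88, 2), (184, 109, 6), (185, 117, 13
[... 2049 characters left out ...]
)]
200 [(198, 132, 1), (199, 132, 2), (200, 133, 1), (201, 134, 1), (202, 120, 6), (203, 118, 7), (204, 120, 6), (205, 121, 7), (206, 120, 4), (207, 121, 5), (208, 121, 5), (209, 97, 6), (210, 88, 4), (211, 121, 7), (232, 120, 7), (233, 120, 6), (234, 121, 7), (235, 121, 5), (236, 127, 4), (237, 133, 2), (238, 133, 3), (239, 132, 1), (240, 132, 1), (241, 132, 2), (242, 132, 2), (243, 132, 1), (244, 132, 0)]
wrist-only yaw check at z=.1 [array([ 0.5652, -0.2173]), array([ 0.562 , -0.1187]), array([ 0.5306, -0.2115]), array([ 0.5266, -0.1154])]
up (array([ 0.5639, -0.16  ,  0.0981]), array([-0.0372,  0.9992,  0.0158])) lo (array([ 0.5316, -0.16  ,  0.0831]), array([-0.0427,  0.9991,  0.0058]))
```

Rail triangulated. The upper edge is at (0.564, -0.16, 0.098) and the lower edge at (0.532, -0.16, 0.083). That gives 35.6 mm against the 35 mm stated. Yaw is about +0.039, and rail_mid is about (0.548, -0.173, 0.0905). Now I'll move over the bay with the foot slightly up.

Emit:
{"api": "carry_out", "payload": {
  "targets": [
    [0,0.035,-0.055,-0.01,-0.045,0,-1],
    [0,0.035,-0.055,-0.02,-0.09,0,-1],
    [0,0.035,-0.055,-0.028,-0.13,0.02,-1],
    [0,0.035,-0.055,-0.028,-0.152,0.05,-1],
    [0,0.035,-0.055,-0.028,-0.152,0.09,-1]
  ]
}}

```text
time_s: 4.7
ee_pos: [0.5592, -0.1747, 0.2437]
tool_rot: [-3.139, -0.031, -3.104]
force: [0.0, 1.0, -2.0]
opening: 0.412
finger_force: 61.3
```

Emit:
{"api": "carry_out", "payload": {
  "targets": [
    [0,0,0,0,0,0,-1],
    [0,0,0,0,0,0,-1]
  ]
}}

```text
time_s: 4.9
ee_pos: [0.5568, -0.1707, 0.243]
tool_rot: [3.139, -0.038, -3.101]
force: [0.9, 0.5, -2.1]
opening: 0.41
finger_force: 61.0
```

Emit:
{"api": "carry_out", "payload": {
  "targets": [
    [0,0,0,-0.001,0,0.03,-1],
    [0,0,0,-0.002,0,0.06,-1],
    [0,0,0,-0.003,0,0.085,-1],
    [0,0,0,-0.0034,0,0.098,-1],
    [0,0,0,-0.0034,0,0.098,-1]
  ]
}}

```text
time_s: 5.4
ee_pos: [0.5572, -0.1712, 0.1456]
tool_rot: [3.14, -0.035, -3.101]
force: [-0.1, -0.0, -2.9]
opening: 0.413
finger_force: 61.2
```

```bash
python3 - <<'E'
from h import *
import pickle
c=cam('wrist');S=cam('scene');s=read_state();pickle.dump((c,S,s),open('w4.pkl','wb'))
print(s['ee_pos'],s['tool_rot'],s['force'])
im=np.zeros((600,800,3),np.uint8)
a=cv2.resize(S['pixels'][100:230,50:250],None,fx=4,fy=4,interpolation=cv2.INTER_CUBIC)[:520]
im[:520]=a;cv2.imwrite('pics/s4.png',im[:520,:,::-1])
E
```

```text
[ 0.55844982 -0.17206287  0.14732319] [-3.14137053 -0.03207001 -3.10149923] [ 0.01089316 -0.67472423 -2.53084715]
```

View pics/s4.png

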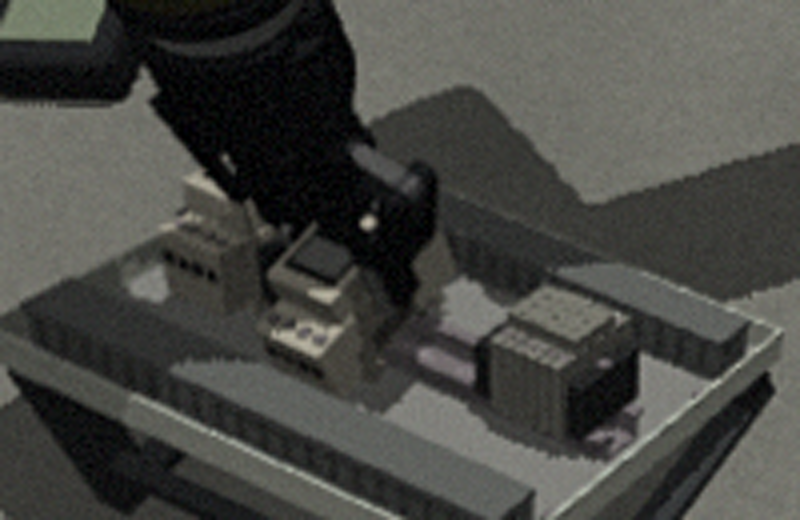

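The scene crop shows the module, display at crop (320,255), hovering over the bay between the fitted module and the terminals, clear of the ducts. Now I'll lower it gently.

Emit:
{"api": "carry_out", "payload": {
  "targets": [
    [0,0,0,0,0,0.004,-1],
    [0,0,0,0,0,0.007,-1],
    [0,0,0,0,0,0.009,-1],
    [0,0,0,0,0,0.009,-1]
  ]
}}

```text
time_s: 5.9
ee_pos: [0.5564, -0.1722, 0.1365]
tool_rot: [3.141, -0.035, -3.103]
force: [0.5, 0.7, -2.6]
opening: 0.41
finger_force: 61.2
```

Emit:
{"api": "carry_out", "payload": {
  "targets": [
    [0,0,0,0,0,0.001,-1],
    [0,0,0,0,0,0.001,-1]
  ]
}}

```text
time_s: 6.1
ee_pos: [0.5565, -0.1722, 0.1354]
tool_rot: [3.141, -0.035, -3.102]
force: [-0.7, 1.2, -2.5]
opening: 0.413
finger_force: 61.2
```

Emit:
{"api": "carry_out", "payload": {
  "targets": [
    [0,0,0,0,0,0.001,-1],
    [0,0,0,0,0,0.001,-1]
  ]
}}

```text
time_s: 6.3
ee_pos: [0.5566, -0.1722, 0.1348]
tool_rot: [3.141, -0.035, -3.102]
force: [-0.4, -0.6, -0.7]
opening: 0.413
finger_force: 61.6
```

Emit:
{"api": "carry_out", "payload": {
  "targets": [
    [0,0,0,0,0,0.0007,-1],
    [0,0,0,0,0,0.0007,-1],
    [0,0,0,0,0,0.0007,-1]
  ]
}}

```text
time_s: 6.6
ee_pos: [0.5566, -0.1723, 0.1346]
tool_rot: [3.141, -0.034, -3.102]
force: [-2.2, -0.0, 5.9]
opening: 0.413
finger_force: 62.1
```

Emit:
{"api": "carry_out", "payload": {
  "targets": [
    [0,0,0,0.001,0,-0.0003,-1],
    [0,0,0,0.002,0,-0.0003,-1],
    [0,0,0,0.003,0,-0.0002,-1],
    [0,0,0,0.003,0,-0.0002,-1]
  ]
}}

```text
time_s: 7.0
ee_pos: [0.5528, -0.1721, 0.1335]
tool_rot: [3.14, -0.036, -3.102]
force: [-0.9, -0.2, -1.5]
opening: 0.412
finger_force: 61.4
```

Emit:
{"api": "carry_out", "payload": {
  "targets": [
    [0,0,0,0,0,0.0007,-1],
    [0,0,0,0,0,0.0007,-1]
  ]
}}

```text
time_s: 7.2
ee_pos: [0.5529, -0.1721, 0.1333]
tool_rot: [3.14, -0.036, -3.102]
force: [-1.5, 0.8, 1.3]
opening: 0.41
finger_force: 61.8
```

Emit:
{"api": "carry_out", "payload": {
  "targets": [
    [0,0,0,0.001,0,0.0002,-1],
    [0,0,0,0.001,0,0.0002,-1]
  ]
}}

```text
time_s: 7.4
ee_pos: [0.5526, -0.1722, 0.1333]
tool_rot: [3.141, -0.035, -3.102]
force: [-0.4, 1.2, -0.5]
opening: 0.415
finger_force: 61.6
```

Emit:
{"api": "carry_out", "payload": {
  "targets": [
    [0,0,0,0.001,0,0.0001,-1],
    [0,0,0,0.0015,0,0.0001,-1],
    [0,0,0,0.0015,0,0.0001,-1]
  ]
}}

```text
time_s: 7.7
ee_pos: [0.5512, -0.1725, 0.1332]
tool_rot: [3.141, -0.034, -3.102]
force: [0.5, -0.0, -0.7]
opening: 0.412
finger_force: 61.5
```

Emit:
{"api": "carry_out", "payload": {
  "targets": [
    [0,0,0,0.001,0,0,-1],
    [0,0,0,0.001,0,0,-1]
  ]
}}

```text
time_s: 7.9
ee_pos: [0.55, -0.1725, 0.1332]
tool_rot: [3.141, -0.035, -3.102]
force: [0.6, 0.4, -1.2]
opening: 0.412
finger_force: 61.5
```

Emit:
{"api": "carry_out", "payload": {
  "targets": [
    [0,0,0,0.001,0,0,-1],
    [0,0,0,0.001,0,0,-1]
  ]
}}

```text
time_s: 8.1
ee_pos: [0.5488, -0.1724, 0.1333]
tool_rot: [3.141, -0.035, -3.102]
force: [-0.2, 0.1, -0.6]
opening: 0.414
finger_force: 61.5
```

Emit:
{"api": "carry_out", "payload": {
  "targets": [
    [0,0,0,0.0008,0,0,-1],
    [0,0,0,0.0008,0,0,-1]
  ]
}}

```text
time_s: 8.3
ee_pos: [0.5481, -0.1724, 0.1333]
tool_rot: [3.141, -0.035, -3.102]
force: [-0.1, 0.1, -1.5]
opening: 0.415
finger_force: 61.5
```

Emit:
{"api": "carry_out", "payload": {
  "targets": [
    [0,0,0,0.001,0,0,-1],
    [0,0,0,0.001,0,0,-1]
  ]
}}

```text
time_s: 8.5
ee_pos: [0.547, -0.1725, 0.1333]
tool_rot: [3.141, -0.035, -3.102]
force: [0.6, -0.9, -0.6]
opening: 0.411
finger_force: 61.5
```

Emit:
{"api": "carry_out", "payload": {
  "targets": [
    [0,0,0,0.0008,0,0,-1],
    [0,0,0,0.0008,0,0,-1]
  ]
}}

```text
time_s: 8.7
ee_pos: [0.5463, -0.1725, 0.1334]
tool_rot: [3.141, -0.035, -3.102]
force: [-0.2, -0.2, -1.0]
opening: 0.412
finger_force: 61.5
```

Emit:
{"api": "carry_out", "payload": {
  "targets": [
    [0,0,0,0.001,0,0,-1],
    [0,0,0,0.001,0,0,-1]
  ]
}}

```text
time_s: 8.9
ee_pos: [0.5452, -0.1726, 0.1334]
tool_rot: [3.141, -0.035, -3.102]
force: [-0.6, 0.6, -0.9]
opening: 0.411
finger_force: 61.5
```

Emit:
{"api": "carry_out", "payload": {
  "targets": [
    [0,0,0,0.001,0,0,-1],
    [0,0,0,0.001,0,0,-1]
  ]
}}

```text
time_s: 9.1
ee_pos: [0.5442, -0.1726, 0.1335]
tool_rot: [3.141, -0.035, -3.102]
force: [0.3, -0.2, -1.6]
opening: 0.41
finger_force: 61.5
```

Emit:
{"api": "carry_out", "payload": {
  "targets": [
    [0,0,0,0,0,-0.001,-1],
    [0,0,0,0,0,-0.0015,-1],
    [0,0,0,0,0,-0.0015,-1]
  ]
}}

```text
time_s: 9.4
ee_pos: [0.5441, -0.1725, 0.1341]
tool_rot: [3.14, -0.036, -3.102]
force: [1.5, -0.7, -8.9]
opening: 0.411
finger_force: 60.7
```

The upward resistance of about 6 N shows the lip is under the flange. I'll ease back down and slide on to the wall.

Emit:
{"api": "carry_out", "payload": {
  "targets": [
    [0,0,0,0,0,0.001,-1],
    [0,0,0,0.0008,0,0.001,-1],
    [0,0,0,0.0008,0,0.001,-1]
  ]
}}

```text
time_s: 9.7
ee_pos: [0.5439, -0.1725, 0.1339]
tool_rot: [3.14, -0.034, -3.102]
force: [1.8, -0.9, -6.6]
opening: 0.415
finger_force: 61.0
```

Emit:
{"api": "carry_out", "payload": {
  "targets": [
    [0,0,0,0.001,0,0,-1],
    [0,0,0,0.001,0,0,-1]
  ]
}}

```text
time_s: 9.9
ee_pos: [0.5437, -0.1725, 0.1339]
tool_rot: [3.141, -0.033, -3.103]
force: [4.9, 0.8, -9.2]
opening: 0.412
finger_force: 60.7
```

The module is now against the wall with light force. I'll tilt the foot down about the hooked edge to about 11–12°.

Emit:
{"api": "carry_out", "payload": {
  "targets": [
    [0,-0.05,0,0.001,0,0.0015,-1],
    [0,-0.1,0,0.0028,0,0.0024,-1],
    [0,-0.1,0,0.0028,0,0.0024,-1]
  ]
}}

```text
time_s: 10.2
ee_pos: [0.5394, -0.1726, 0.1319]
tool_rot: [3.141, 0.067, -3.103]
force: [4.5, 0.4, -7.9]
opening: 0.411
finger_force: 65.3
```

Emit:
{"api": "carry_out", "payload": {
  "targets": [
    [0,-0.04,0,0.0014,0,0.0015,-1],
    [0,-0.08,0,0.0027,0,0.0025,-1],
    [0,-0.08,0,0.0027,0,0.0025,-1]
  ]
}}

```text
time_s: 10.5
ee_pos: [0.5363, -0.1729, 0.1296]
tool_rot: [3.141, 0.145, -3.103]
force: [0.4, -0.1, -2.8]
opening: 0.41
finger_force: 66.4
```

Emit:
{"api": "carry_out", "payload": {
  "targets": [
    [0,0,0,0,0,0,-0.1],
    [0,0,0,0,0,0,0.3],
    [0,0,0,0,0,0,0.3],
    [0,0,0,0,0,0,0.3],
    [0,0,0,0,0,0,0.3]
  ]
}}

```text
time_s: 11.0
ee_pos: [0.5373, -0.1729, 0.129]
tool_rot: [3.141, 0.145, -3.102]
force: [-0.1, -0.0, 0.5]
opening: 0.648
finger_force: 0.0
```

Emit:
{"api": "carry_out", "payload": {
  "targets": [
    [0,0,0,0,0,-0.02,0.3],
    [0,0,0,0,0,-0.05,0.3],
    [0,0,0,0,0,-0.09,0.3],
    [0,0,0,0,0,-0.13,0.3],
    [0,0,0,0,0,-0.13,0.3]
  ]
}}

```text
time_s: 11.5
ee_pos: [0.5213, -0.1752, 0.2639]
tool_rot: [-3.137, 0.155, -3.102]
force: [0.0, -0.6, -0.2]
opening: 0.651
finger_force: 0.0
```

```bash
python3 - <<'E'
from h import *
import pickle
c=cam('wrist');S=cam('scene');s=read_state();pickle.dump((c,S,s),open('w5.pkl','wb'))
print(s['ee_pos'],s['tool_rot'],s['force'])
im=np.zeros((600,800,3),np.uint8)
im[:400]=cv2.resize(c['pixels'][120:320,120:520],None,fx=2,fy=2,interpolation=cv2.INTER_CUBIC)
im[400:,:400]=cv2.resize(S['pixels'][120:220,50:250],None,fx=2,fy=2,interpolation=cv2.INTER_CUBIC)
cv2.imwrite('pics/s5.png',im[:,:,::-1])
E
```

```text
[ 0.51877989 -0.17394206  0.25885616] [-3.14123434  0.14730816 -3.10234646] [-0.36367379  0.06222275 -0.71101351]
```

View pics/s5.png

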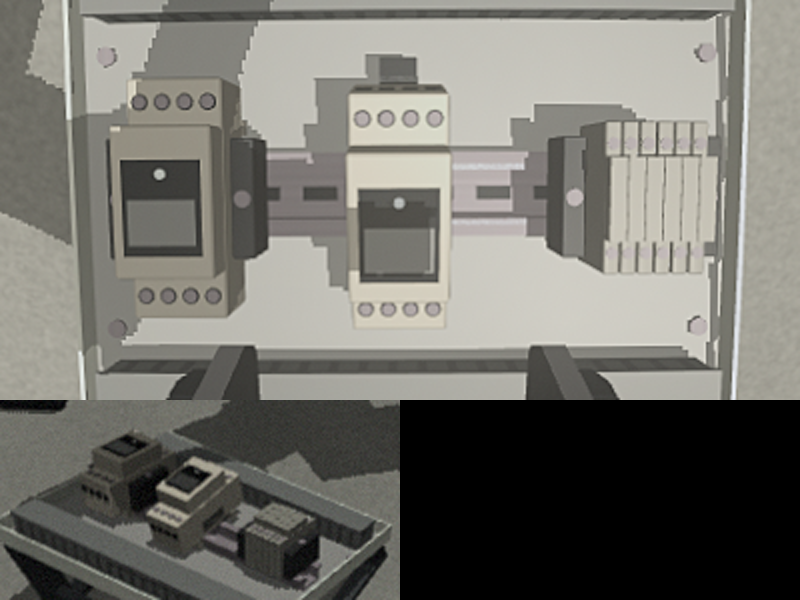

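The module is hooked in the bay with its foot up, at crop (398,205), clear of both neighbours. Next I'll work out where to push over the foot.

```bash
python3 - <<'E'
from h import *
import pickle
np.set_printoptions(precision=4,suppress=True)
c,S,_=pickle.load(open('w5.pkl','rb'))
s=read_state();th=.16;n=np.array([-np.sin(th),0,np.cos(th)]);P=np.array([.5339,-.173,.1455])
q=[]
for a,b in[(347,153),(450,153),(450,297),(347,297)]:
    o,d=ray(c,120+a/2-.25,120+b/2-.25);q.append(o+d*((P-o)@n)/(d@n))
q=np.array(q);print(q,np.linalg.norm(q[0]-q[1]),np.linalg.norm(q[0]-q[3]))
m=q.mean(0);T=m+np.array([np.cos(th),0,np.sin(th)])*-.019
Rt=R.from_euler('xyz',s['tool_rot']);print('mid',m,'push pt',T,'now',s['ee_pos'],s['tool_rot'])
# TCP 17mm behind push pt for tool pitch .25, start 12 mm further off
for off in(.03,.017):
    g=R.from_euler('xyz',[np.pi,.25,-3.102]);tz=g.as_matrix()[:,2]
    tgt=T-tz*off;print(off,'shift in tool axes',Rt.inv().apply(tgt-s['ee_pos']),'turn',(Rt.inv()*g).as_rotvec(),tz)
E
```

```text
[[ 0.5124 -0.1916  0.142 ]
 [ 0.511  -0.1574  0.1418]
 [ 0.5616 -0.1542  0.15  ]
 [ 0.5629 -0.1905  0.1502]] 0.03425238135618168 0.05124875136650445
mid [ 0.537  -0.1734  0.146 ] push pt [ 0.5182 -0.1734  0.143 ] now [ 0.5188 -0.1739  0.2589] [-3.1412  0.1473 -3.1023]
0.03 shift in tool axes [0.0206 0.0006 0.0847] turn [-0.0004 -0.1027 -0.0003] [ 0.2472  0.0098 -0.9689]
0.017 shift in tool axes [0.0193 0.0006 0.0976] turn [-0.0004 -0.1027 -0.0003] [ 0.2472  0.0098 -0.9689]
```

Emit:
{"api": "carry_out", "payload": {
  "targets": [
    [0,-0.05,0,0.01,0,0,-1],
    [0,-0.1,0,0.02,0,0.02,-1],
    [0,-0.1,0,0.0205,0,0.05,-1],
    [0,-0.1,0,0.0205,0,0.075,-1],
    [0,-0.1,0,0.0205,0,0.085,-1]
  ]
}}

```text
time_s: 12.1
ee_pos: [0.5077, -0.1725, 0.1663]
tool_rot: [3.137, 0.238, -3.104]
force: [-0.3, -0.2, -0.1]
opening: -0.002
finger_force: 0.0
```

Emit:
{"api": "carry_out", "payload": {
  "targets": [
    [0,0,0,0,0,0.004,-1],
    [0,0,0,0,0,0.008,-1],
    [0,0,0,0,0,0.01,-1],
    [0,0,0,0,0,0.01,-1]
  ]
}}

```text
time_s: 12.5
ee_pos: [0.5134, -0.174, 0.1614]
tool_rot: [3.141, 0.246, -3.102]
force: [0.8, 0.7, 0.5]
opening: -0.001
finger_force: 0.0
```

Now I'll push in 1–2 mm steps, watching the force.

Emit:
{"api": "carry_out", "payload": {
  "targets": [
    [0,0,0,0,0,0.002,-1],
    [0,0,0,0,0,0.003,-1],
    [0,0,0,0,0,0.003,-1]
  ]
}}

```text
time_s: 12.8
ee_pos: [0.5134, -0.1739, 0.1585]
tool_rot: [3.141, 0.245, -3.102]
force: [-2.5, -0.6, 2.5]
opening: 0.003
finger_force: 1.8
```

Emit:
{"api": "carry_out", "payload": {
  "targets": [
    [0,0,0,0,0,0.001,-1],
    [0,0,0,0,0,0.0015,-1],
    [0,0,0,0,0,0.0015,-1]
  ]
}}

```text
time_s: 13.1
ee_pos: [0.5123, -0.1737, 0.1567]
tool_rot: [3.141, 0.243, -3.102]
force: [-6.5, -1.5, 7.8]
opening: 0.003
finger_force: 4.7
```

Emit:
{"api": "carry_out", "payload": {
  "targets": [
    [0,0,0,0,0,0.001,-1],
    [0,0,0,0,0,0.0015,-1],
    [0,0,0,0,0,0.0015,-1]
  ]
}}

```text
time_s: 13.4
ee_pos: [0.5118, -0.1737, 0.1556]
tool_rot: [3.141, 0.241, -3.101]
force: [-12.0, -1.5, 14.3]
opening: 0.004
finger_force: 8.1
```

Friction at the fingertip is dragging: the front moves down-slope as it tilts. I'll follow that arc.

Emit:
{"api": "carry_out", "payload": {
  "targets": [
    [0,0,0,0.0015,0,0,-1],
    [0,0,0,0.0025,0,0,-1],
    [0,0,0,0.0025,0,0,-1]
  ]
}}

```text
time_s: 13.7
ee_pos: [0.5113, -0.174, 0.1554]
tool_rot: [3.141, 0.245, -3.102]
force: [-6.2, -1.1, 9.5]
opening: -0.002
finger_force: 5.5
```

Emit:
{"api": "carry_out", "payload": {
  "targets": [
    [0,0,0,0.002,0,0.0005,-1],
    [0,0,0,0.003,0,0.001,-1],
    [0,0,0,0.003,0,0.001,-1]
  ]
}}

```text
time_s: 14.0
ee_pos: [0.509, -0.1739, 0.1526]
tool_rot: [3.14, 0.245, -3.103]
force: [0.2, -0.4, 0.3]
opening: 0.004
finger_force: 0.0
```

Emit:
{"api": "carry_out", "payload": {
  "targets": [
    [0,0,0,0.001,0,0.001,-1],
    [0,0,0,0.002,0,0.0015,-1],
    [0,0,0,0.002,0,0.0015,-1]
  ]
}}

```text
time_s: 14.3
ee_pos: [0.5078, -0.1741, 0.1509]
tool_rot: [3.141, 0.245, -3.103]
force: [-0.2, -0.2, 2.2]
opening: 0.002
finger_force: 0.8
```

Emit:
{"api": "carry_out", "payload": {
  "targets": [
    [0,0,0,0.0003,0,0.001,-1],
    [0,0,0,0.0003,0,0.001,-1],
    [0,0,0,0.0003,0,0.001,-1]
  ]
}}

```text
time_s: 14.6
ee_pos: [0.5082, -0.1742, 0.1508]
tool_rot: [3.141, 0.247, -3.103]
force: [-2.3, 1.6, 7.6]
opening: 0.001
finger_force: 4.1
```

The contact is now stiff, and the tip height of 0.134 matches the flush front plane of 0.134. I'll retreat and check.

Emit:
{"api": "carry_out", "payload": {
  "targets": [
    [0,0,0,0,0,-0.02,-1],
    [0,0.05,0,0,0,-0.05,-1],
    [0,0.1,0,-0.02,0,-0.09,0],
    [0,0.1,0,-0.02,0,-0.11,0.3],
    [0,0.1,0,-0.02,0,-0.11,0.3]
  ]
}}

```text
time_s: 15.1
ee_pos: [0.5026, -0.1754, 0.2649]
tool_rot: [-3.139, 0.151, -3.101]
force: [0.6, -0.9, -0.0]
opening: 0.508
finger_force: 0.0
```

```bash
python3 - <<'E'
from h import *
import pickle
c=cam('wrist');S=cam('scene');s=read_state();pickle.dump((c,S,s),open('w6.pkl','wb'))
print(s['ee_pos'],s['tool_rot'],s['force'])
im=np.zeros((600,800,3),np.uint8)
im[:400]=cv2.resize(c['pixels'][120:320,120:520],None,fx=2,fy=2,interpolation=cv2.INTER_CUBIC)
im[400:,:400]=cv2.resize(S['pixels'][120:220,50:250],None,fx=2,fy=2,interpolation=cv2.INTER_CUBIC)
cv2.imwrite('pics/s6.png',im[:,:,::-1])
E
```

```text
[ 0.4998967  -0.17421354  0.26095059] [ 3.14041392  0.14464596 -3.10251283] [-0.52978651  0.10223533 -0.23824872]
```

View pics/s6.png

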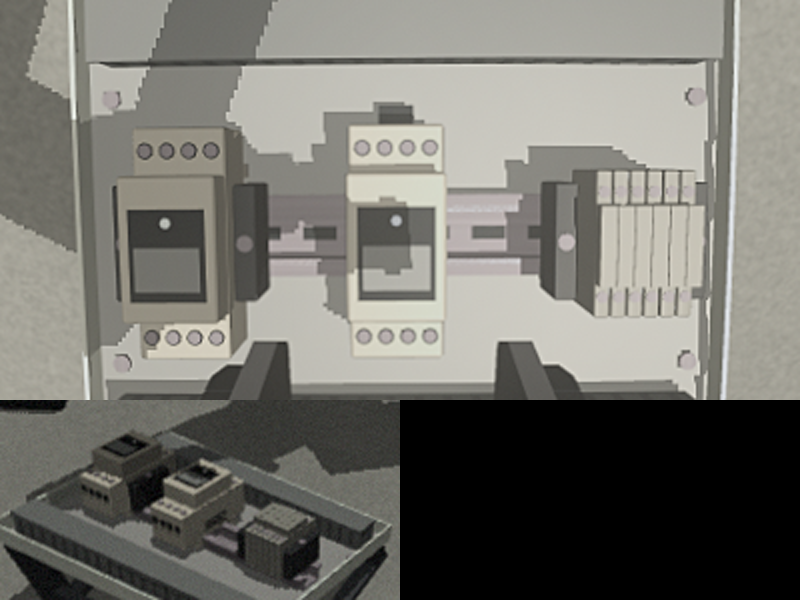

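The module at crop (396,240) now lines up with the fitted one (front rows 173–322 against 176–322). It sits flush, and the gripper is clear of it.

```bash
python3 -c "
from station import *
print(finish_job())"
```

```text
the job is handed in; nothing more can be done
None
```

I hooked the wide module on the rail, snapped it down flush in the empty stretch and let go; the last pictures show its front level with the fitted module, and the job is handed in at about 15 s.

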